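Jack up one side of the bench centrifuge and hold it

TASK

The feet on the right-hand side of the bench centrifuge are to be changed, so its right side has to be raised on the lever jack and kept up. Press the centrifuge's lid fully shut, slide the jack in so that its saddle stands centred under the rubber pad of the lift bracket, with the jack flat on the worktop and the machine still down, and only then pump the jack's handle right down. Finish holding the handle down with the machine up on the saddle alone, and leave the other things on the worktop where they are.

Things in the scene. Friction and masses are not known exactly. Their poses are not given: they have to be found in the camera images.
- centrifuge: White bench centrifuge, 230 deep (x) x 250 wide (y) mm, top 158 mm up, 7 kg. Origin on the worktop under its middle, stays put when the housing tips; x points from the front panel (knob, dark display) to the back, y to its left, z up. A steel lift bracket sticks out 42 mm from its right side (-y, at -125 mm), 56 mm wide, centred at x = -30 mm, top 47 mm up, chevron on the wall above.
- housing (a joint): Tip of the housing about its two left feet, rad: 0 = standing level, grows as the right side is lifted (0.01 rad = 2.5 mm at the lift pad); it sinks back by its own weight when not held up. The jack can raise it to about 0.08.
- lid (a joint): Opening angle of the round grey lid about its hinge at the back of the top, rad: 0 = fully shut, grows as it opens. It starts ajar at 0.08 to 0.16 and its hinge is stiff: it stays where it is left and takes about 4 N down on its tab to move.
- lid_tab (a point): Middle of the upper face of the ribbed tab at the lid's front edge, where the lid is pressed; the tab is 34 x 52 mm. It is 204 mm in front of the lid's hinge; with the lid shut this point is 175 mm above the worktop.
- lift_pad (a point): Centre of the underside of the round rubber pad (34 mm across) below the lift bracket, 34 mm above the worktop while the machine stands level, 22 mm out from the machine's right side. The jack's saddle belongs under it. It takes about 27 N up to lift the machine here.
- jack: Loose lever jack, 0.75 kg, about 300 mm long: grey base plate 165 x 76 x 6 mm (x = -120 to +45 mm), two upright cheeks, and a dark rocking lever pivoted between them. Origin on its underside straight below the pivot; x points forward to the saddle, y left, z up. It goes in with x square to the machine's right side.
- jack_grip (a point): Point between the jack's cheeks, 34 mm above its underside, straight above its origin. The cheeks together are 44 mm wide (jack's y), 46 mm long (x) and 56 mm high: the place to grip the jack from above, fingers closing along the jack's y. The base plate (6 mm thick) runs on under the fingers.
- saddle (a point): Top of the round steel saddle (32 mm across) at the front end of the jack's lever, 78 mm ahead of the jack's origin; 25 mm above the worktop with the handle up, so it passes under the lift pad with 9 mm to spare, and about 56 mm with the handle fully down.
- jack_lever (a joint): Angle of the jack's lever about its pivot (36 mm above the underside), rad: 0 = handle up (a light spring returns it), grows as the handle goes down, 0.40 = fully down. The saddle meets the pad at about 0.12; from there about 15 N down on the handle pad lifts the machine, which sinks again when the handle is let up.
- handle_pad (a point): Middle of the upper face of the flat ribbed rubber pad (76 x 40 mm) at the rear end of the lever, pushed down to pump. Handle up: 161 mm behind the jack's origin, 120 mm above its underside, sloping up to the rear at 0.43 rad. It swings about the pivot: fully down it is 181 mm behind, 51 mm up and about level.
- vial_green_cap: Bystander: small glass vial with green cap, 25 x 26 x 52 mm, origin under its middle.
- vial_red_cap: Bystander: small glass vial with red cap, 22 x 23 x 46 mm, origin under its middle.
- swab_box: Bystander: small white and blue carton, 51 x 71 x 46 mm, origin under its middle.
- small_bottle: Bystander: small clear bottle with dark blue cap, 33 x 33 x 100 mm, origin under its middle.
- saline_bottle: Bystander: clear infusion bottle, 67 x 67 x 148 mm, origin under its middle.
- glass_jar: Bystander: open glass jar, 60 x 60 x 82 mm, origin under its middle.

How it is judged:
On the way, in this order (a step that is already met when the one before it is completed fails the run):
1. with the machine still standing level, the lid is shut and the saddle stands centred under the lift pad with the jack flat on the worktop (value of joint lid below 0.012 rad and horizontal distance between saddle and lift_pad below 0.012 m and height (world z) of jack below 0.004 m and angle between jack's own z axis and vertical below 0.06 rad and value of joint housing below 0.008 rad), for 0.2 s.
2. the handle is pumped down and the machine's right side is up on the saddle (value of joint housing above 0.05 rad and contact force between jack and centrifuge above 10 N), for 0.2 s.
At the end, for the whole second after the job is handed in: Through the last second the robot presses the jack (over 5 N), not the centrifuge; lever over 0.27 rad; housing over 0.05 rad and steady, carried by the saddle (over 10 N) within 15 mm of the lift pad centre; jack flat on the worktop; lid under 0.012 rad (all of step 2 and value of joint jack_lever above 0.27 rad and velocity of joint housing between -0.05 and 0.05 rad/s and contact force between any of the fingers, the arm and jack above 5 N and not (contact force between any of the fingers, the arm and centrifuge above 1 N) and horizontal distance between saddle and lift_pad below 0.015 m and height (world z) of jack below 0.006 m and angle between jack's own z axis and vertical below 0.08 rad and value of joint lid below 0.012 rad); the arm keeps its last pose, push and grip.
It fails at once if the machine is lifted while its lid is not shut (value of joint housing above 0.015 rad and value of joint lid above 0.02 rad).
It fails at once if the machine is lifted with the saddle not centred under the lift pad (value of joint housing above 0.015 rad and horizontal distance between saddle and lift_pad above 0.016 m).
It fails at once if the robot itself lifts or leans on the raised machine (value of joint housing above 0.015 rad and contact force between any of the fingers, the arm and centrifuge above 2 N).
It fails at once if a bystander is moved more than 40 mm (distance of any of vial_green_cap, vial_red_cap, swab_box, small_bottle, saline_bottle, glass_jar from where it was at the start of the episode above 0.04 m).
It also fails if it takes over 61 s, if anything falls off the work surface, if the arm or the gripper's body presses on something with over 40 N, if the wrist force passes 120 N, or if a joint passes its speed limit or range.

ROBOT

A 6-joint arm with a two-finger parallel gripper is mounted at the origin on a cart in front of the work surface, level with it; the furniture and walls round the work are solid. World frame = base frame: x ahead of the robot, y to its left, z up, the work surface at z = 0. Lengths are in m, angles in rad, forces in N, time in s.
With the tool pointing down it reaches from about 0.3 to 0.775 m from the base axis. Payload 14.6 kg.
Tool frame: the origin (TCP) lies on the centre line of the jaws, within the pads' length; the fingertips stand 19 mm ahead of it and the grasp point (between the pads) is the TCP; z points along the fingers, y is the direction in which the jaws open and shut (so a half turn about z gives the same grasp; the last joint's range is limited). The gripper opens to 94 mm and grips with 3 to 60 N. Pads are 16 mm wide; open, the fingers measure 119 mm over their backs; the gripper's body (75 mm by 177 mm) begins 78 mm behind the grasp point.
Start: joints at [1.175, 0.3, 1.521, -0, 1.321, -0.067], TCP at [0.178, 0.521, 0.224] pointing down, gripper open.
Joint ranges: [-3.03, 3.03], [-0.79, 2.21], [0.23, 2.52], [-1.04, 4.18], [0, 3.07], [-2.55, 2.55]. Speed limits (rad/s): [2.22, 2.22, 2.57, 3.14, 3.14, 3.14].

INTERFACE

Orientations are given as [roll, pitch, yaw] about the fixed x, y, z axes, in that order (R = Rz(yaw) Ry(pitch) Rx(roll)).
In Python, from station import ctrl gives the robot as it stands. The module is installed in compiled form; this text tells all that it offers.
- The arm moves only by the shell command python3 -m creep 'ROWS' [FORCE]. ROWS is a JSON object of lists of equal length, an entry for each row: "translation": the shift along the world's x, y, z in mm, a list of three; "yaw": the turn about the world's z in rad; "gripper": the closure in counts, from 0 (fully open) to 255 (shut). A call has 1 to 5 rows; each row is the pose to reach, as a shift and turn from the pose measured when the call began; what a row does not reach only later rows make up. A row lasts 1/12 s, in which the tool goes at most 41.7 mm and 7.16 degrees, less where a joint would pass 70% of its speed; a pose out of reach is approached as far as the arm can. A call with a gripper value outside its range is refused whole. The fingers move at their own pace and stop on an object; FORCE is the grip in N (left out, the last holds). Time passes only in rows, so rows that repeat a pose let the fingers close. It gives the time, the measured TCP pose, the force and the opening at its end, in the units of the state.
- ctrl.get_obs(): the state, without advancing time (a new reading comes with each control period).
- ctrl.camera(name): name is "scene" or "top"; returns a dict with "pixels" (384x512x3 uint8, red, green, blue), "depth" (384x512 float32, m along the optical axis (not along the pixel's ray), 0 where there is no reading), "fx", "fy", "cx", "cy" (pixels), "R" (3x3) and "t" (3): a world point X has camera coordinates R X + t. Camera axes: x right, y down, z forward; pixel columns grow to the right and rows downward; lengths in m; the calibration is good to about 2 mm. A picture is of the moment at which its call begins.
- ctrl.hand_in(): hands the job in, once; it reports no verdict.
The state is a dict: "time_s": time; "qpos": joint angles; "joint_vel": joint speeds; "tau": joint torques, N m; "ee_pos": TCP position; "eef_rot": TCP orientation; "force": force on the tool from outside, world axes, zero at the start; "moment": the same for the moment, N m; "grip_width": finger opening in m.
Only numpy, scipy, OpenCV 4.12 (cv2) and the standard library are available. Lean on these libraries where they do the work, as an engineer would, in place of code of your own. Each camera call takes 0.05 s, during which the arm holds its last target. There are 200 camera calls.

## Working session

There is one attempt and no reset: what is moved stays moved. The work goes in short steps, Python scripts to look and compute and a shell command to move; the robot and the scene stay as the last step left them, time stands still between calls to the robot, and variables do not carry over. Pictures are saved under pics/ and viewed, about 8 in all and at most 12, crops included, and the job is handed in when it is done.

```bash
mkdir -p pics
cat > h.py <<'E'
import numpy as np, cv2
from station import ctrl
def snap(n):
    c=ctrl.camera(n); np.savez(f'{n}.npz',**c); return c
def pts(c):
    d=c['depth']; v,u=np.mgrid[:d.shape[0],:d.shape[1]]
    P=np.stack([(u-c['cx'])/c['fx']*d,(v-c['cy'])/c['fy']*d,d],-1)
    return (P-np.asarray(c['t']))@np.asarray(c['R'])   # R^T (P-t)
def proj(c,X):
    p=np.asarray(c['R'])@np.asarray(X)+np.asarray(c['t']); return c['fx']*p[0]/p[2]+c['cx'],c['fy']*p[1]/p[2]+c['cy']
E
python3 - <<'E'
from h import *
for n in('scene','top'):
    c=snap(n); cv2.imwrite(f'pics/{n}0.png',cv2.resize(c['pixels'][...,::-1],(800,600)))
    print(n,c['fx'],c['cx'],c['cy'],np.round(c['R'],3).tolist(),np.round(c['t'],3))
print(ctrl.get_obs())
E
```

```text
scene 372.6387189518912 253.8540473214382 185.23855330922785 [[-0.889, -0.457, 0.009], [-0.203, 0.378, -0.903], [0.41, -0.805, -0.429]] [0.449 0.248 1.347]
top 444.9784900938159 255.7991881264998 190.95782347488523 [[0.008, -1.0, 0.013], [-0.987, -0.01, -0.161], [0.161, -0.011, -0.987]] [-0.048  0.569  1.465]
{'time_s': 0.1, 'qpos': array([ 1.17540954e+00,  3.00392704e-01,  1.52152744e+00, -2.80105493e-05,
        1.32069073e+00, -6.66134366e-02]), 'joint_vel': array([ 0.00095707,  0.00028098, -0.00219629, -0.00198986, -0.00017411,
        0.00012616]), 'tau': array([ 1.82051772e-04, -5.32643151e+01, -3.53294563e+01,  7.08954153e-02,
        2.34610552e-02, -4.16487239e-05]), 'ee_pos': array([0.17751738, 0.52033435, 0.22395201]), 'eef_rot': array([-3.14057488e+00, -4.07054334e-05,  2.81282623e+00]), 'force': array([ 0.18544022,  0.07111574, -0.25491988]), 'moment': array([-0.03347732,  0.01877956,  0.01701455]), 'grip_width': 0.09368546980490125}
```

View pics/scene0.png

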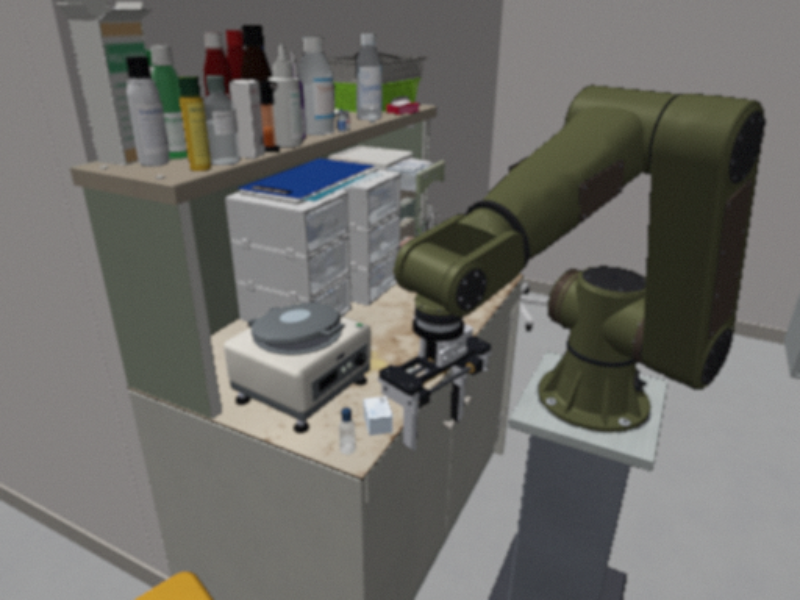

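View pics/top0.png

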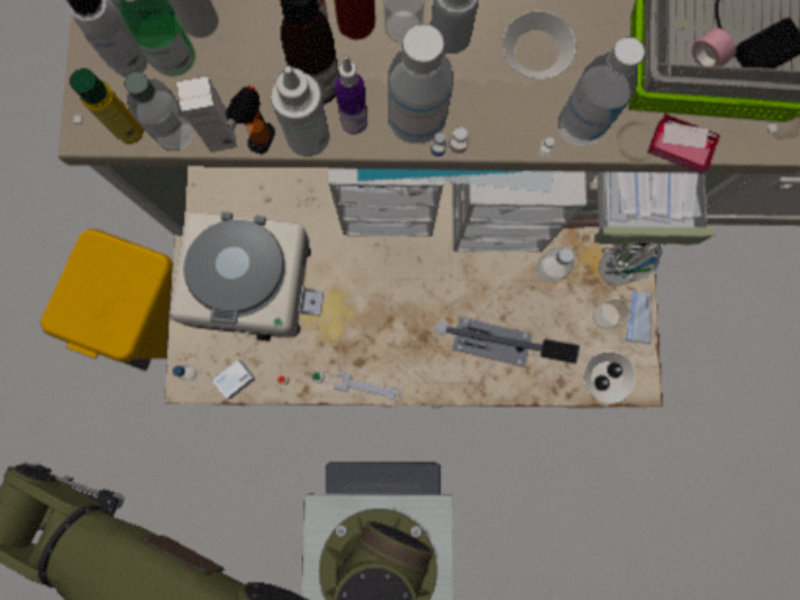

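The top view (800x600) shows the centrifuge at (240,270) with its bracket at (312,302). The jack already points left, with its saddle at (440,327), cheeks near (492,340) and handle pad at (560,350). The vials are near (282,380) and (317,377).

Run:
```python
from h import *
c=dict(np.load('top.npz')); P=pts(c); im=c['pixels']
crop=im[125:265,105:425][...,::-1]
cv2.imwrite('pics/top_crop.png',cv2.resize(crop,None,fx=2.5,fy=2.5,interpolation=cv2.INTER_CUBIC))
def at(u,v): return np.round(P[int(v*.64),int(u*.64)],3)
for n,(u,v) in dict(table=(400,300),lid=(232,262),tab=(223,320),top=(285,320),topR=(290,240),bracket=(310,302),saddle=(440,327),handle=(560,350),cheek=(492,340),base=(465,352),base2=(520,330),gv=(317,377),rv=(282,380)).items(): print(n,at(u,v),im[int(v*.64),int(u*.64)])
# jack height map
J=P[190:240,270:380]; 
for lo,hi in((.003,.015),(.015,.035),(.035,.065),(.065,.2)):
    m=(J[...,2]>lo)&(J[...,2]<hi)
    q=J[m]; print(lo,hi,m.sum(),q.min(0).round(3) if len(q) else '',q.max(0).round(3) if len(q) else '')
```

```text
table [ 0.573 -0.044  0.005] [162 148 130]
lid [0.615 0.289 0.201] [150 158 161]
tab [0.501 0.301 0.204] [102 105 105]
top [0.508 0.189 0.155] [163 155 145]
topR [0.671 0.184 0.158] [176 171 158]
bracket [0.56  0.152 0.049] [118 117 125]
saddle [ 0.512 -0.13   0.024] [148 147 156]
handle [ 0.454 -0.369  0.125] [25 28 24]
cheek [ 0.482 -0.238  0.058] [64 65 66]
base [ 0.459 -0.186  0.008] [116 105  99]
base2 [ 0.508 -0.308  0.008] [132 120 110]
gv [0.399 0.134 0.051] [22 87 50]
rv [0.392 0.207 0.051] [174  46  25]
0.003 0.015 1766 [ 0.41  -0.475  0.003] [ 0.584 -0.093  0.015]
0.015 0.035 196 [ 0.412 -0.467  0.015] [ 0.526 -0.12   0.035]
0.035 0.065 220 [ 0.467 -0.265  0.035] [ 0.519 -0.163  0.065]
0.065 0.2 408 [ 0.428 -0.408  0.065] [ 0.485 -0.254  0.14 ]
```

View pics/top_crop.png

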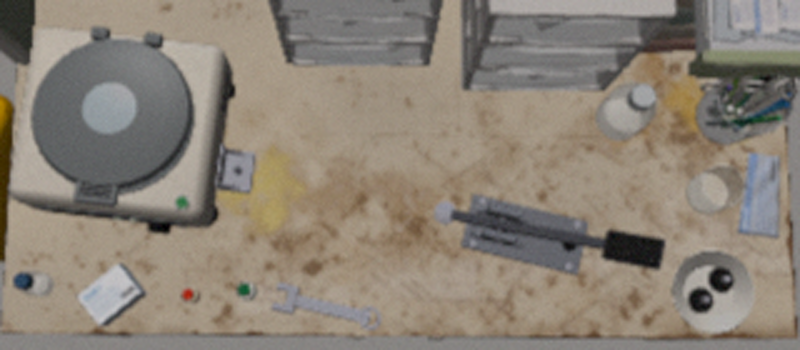

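The crop shows a clear path between jack and bracket. The lid tab is at (95,190), the bracket at (238,170), the saddle at (445,212), the cheeks at about (505,230), and a bowl sits just right of the handle pad. Next I fit the poses.

```bash
cat > fit.py <<'E'
from h import *
def rect(p):
    r=cv2.minAreaRect((p[:,:2]*1000).astype(np.float32)); return r
def big(m):
    n,l,s,_=cv2.connectedComponentsWithStats(m.astype(np.uint8)); return l==1+np.argmax(s[1:,4])
def centri(c):
    P=pts(c); z=P[...,2]
    reg=(P[...,0]>.43)&(P[...,0]<.8)&(P[...,1]>.1)&(P[...,1]<.46)
    m=big(reg&(z>.145)&(z<.163)|reg&(z>.163)&(z<.24)); m=reg&(z>.13)&(z<.3)&m
    print('body rect',rect(P[m])); 
    b=reg&(z>.040)&(z<.056)&(P[...,1]<.19)&(P[...,0]>.5)&(P[...,0]<.62); b=big(b)
    print('bracket',rect(P[b]),P[b].mean(0).round(4), P[b].min(0).round(3),P[b].max(0).round(3))
def jack(c,lo=-.5,hi=.2):
    P=pts(c); z=P[...,2]; im=c['pixels'].astype(int)
    reg=(P[...,0]>.38)&(P[...,0]<.68)&(P[...,1]>lo)&(P[...,1]<hi)
    g=(im.max(-1)-im.min(-1)<14)
    s=big(reg&(z>.016)&(z<.034)&(im.mean(-1)>105)&g); 
    if s.sum(): print('saddle',s.sum(),P[s].mean(0).round(4),rect(P[s]))
    k=big(reg&(im.max(-1)<50)&(z>.05)); print('handle',k.sum(),P[k].mean(0).round(4),rect(P[k]))
    ch=reg&(z>.05)&(z<.062); print('cheek band',ch.sum(),P[ch].mean(0).round(4),rect(P[ch]))
    hsv=cv2.cvtColor(c['pixels'],cv2.COLOR_RGB2HSV)
    b=big(cv2.morphologyEx((reg&(z<.07)&(im[...,0]-im[...,2]<17)).astype(np.uint8),cv2.MORPH_CLOSE,np.ones((5,5)))>0)
    bb=b&(z>0)&(z<.013); print('base',bb.sum(),rect(P[bb]))
    return b
if __name__=='__main__':
    c=dict(np.load('top.npz')); centri(c); b=jack(c)
    v=c['pixels'][...,::-1].copy(); v[b]=(0,0,255); cv2.imwrite('pics/mask.png',cv2.resize(v[125:265,105:425],None,fx=2.5,fy=2.5))
    P=pts(c); m=(P[...,2]>.19)&(P[...,2]<.23)&(P[...,1]>.1)&(P[...,1]<.5)&(P[...,0]<.53)&(P[...,0]>.45); print(P[m].min(0),P[m].max(0))
    for o in(0.,): pass
E
python3 fit.py
```

```text
body rect ((607.1182861328125, 289.5809326171875), (248.9875946044922, 230.6942596435547), 83.98868560791016)
bracket ((562.0619506835938, 146.55982971191406), (40.21772766113281, 55.75188064575195), 83.47975158691406) [0.5619 0.1459 0.0478] [0.533 0.125 0.04 ] [0.589 0.17  0.056]
saddle 48 [ 0.5099 -0.1343  0.0235] ((510.1958312988281, -135.1608123779297), (23.27472496032715, 24.821949005126953), 87.3482894897461)
handle 233 [ 0.4529 -0.369   0.122 ] ((453.6601867675781, -368.67340087890625), (68.48174285888672, 34.16040802001953), 76.65096282958984)
cheek band 245 [ 0.5264 -0.1524  0.0552] ((560.696533203125, -168.87582397460938), (211.601318359375, 669.1534423828125), 10.879836082458496)
base 616 ((486.0491943359375, -236.6073455810547), (202.44996643066406, 76.6080551147461), 77.15482330322266)
[0.49432048 0.24180917 0.19030824] [0.52983844 0.34194007 0.20839002]
```

View pics/mask.png

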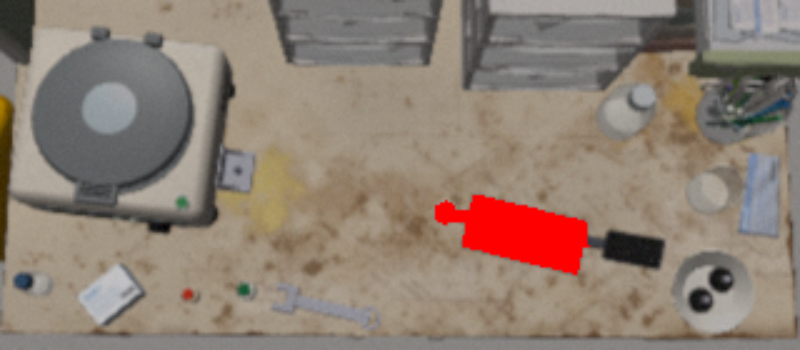

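Fits agree:
- Centrifuge: centre (0.607, 0.290), yaw −6°.
- Lift pad: (0.562, 0.1465).
- Tab: about (0.502, 0.300), 0.204 up.
- Jack: origin (0.491, −0.211), heading 76.7°, to be 84°.

I'll shut the lid first.

```bash
python3 -m creep '{"translation":[[0,0,60],[40,-20,60],[70,-45,60],[100,-70,60],[135,-90,60]],"yaw":[-0.12,-0.24,-0.36,-0.48,-0.6],"gripper":[255,255,255,255,255]}' 20
python3 -m creep '{"translation":[[35,-25,0],[70,-45,0],[105,-70,0],[140,-95,0],[175,-115,0]],"yaw":[-0.12,-0.24,-0.36,-0.48,-0.6],"gripper":[255,255,255,255,255]}'
```

```text
time_s: 0.52
ee_pos: [0.3133, 0.4287, 0.2842]
eef_rot: [-3.141, -0.0, 2.208]
force: [-0.1, 1.5, 0.5]
grip_width: 0.064
time_s: 0.93
ee_pos: [0.4871, 0.3134, 0.2842]
eef_rot: [-3.141, 0.0, 1.602]
force: [0.6, 0.2, -0.5]
grip_width: 0.0305
```

```bash
python3 -m creep '{"translation":[[15,-13,-10],[15,-13,-25],[15,-13,-40],[15,-13,-48],[15,-13,-48]],"yaw":[-0.1,-0.2,-0.26,-0.26,-0.26],"gripper":[255,255,255,255,255]}'
python3 -m creep '{"translation":[[0,0,-8],[0,0,-16],[0,0,-24],[0,0,-31],[0,0,-37]],"yaw":[0,0,0,0,0],"gripper":[255,255,255,255,255]}'
```

```text
time_s: 1.35
ee_pos: [0.5015, 0.3001, 0.2342]
eef_rot: [-3.138, 0.002, 1.344]
force: [-0.2, -0.6, 0.6]
grip_width: 0.0007
time_s: 1.77
ee_pos: [0.5012, 0.3004, 0.1967]
eef_rot: [-3.138, 0.002, 1.344]
force: [-3.3, 1.6, 4.5]
grip_width: 0.0006
```

```bash
python3 -m creep '{"translation":[[0,0,-2],[0,0,-4],[0,0,-6],[0,0,-6],[0,0,-6]],"yaw":[0,0,0,0,0],"gripper":[255,255,255,255,255]}'
```

```text
time_s: 2.18
ee_pos: [0.5012, 0.3005, 0.1935]
eef_rot: [-3.139, 0.001, 1.345]
force: [-13.1, -5.2, 27.4]
grip_width: 0.0002
```

```bash
python3 -m creep '{"translation":[[0,0,25],[0,-15,60],[0,-50,60],[0,-90,60],[0,-130,60]],"yaw":[0,0,0,0,0],"gripper":[255,100,0,0,0]}'
python3 -m creep '{"translation":[[0,-40,0],[0,-80,0],[0,-120,0],[0,-160,0],[0,-200,0]],"yaw":[0,0,0,0,0],"gripper":[0,0,0,0,0]}'
python3 -m creep '{"translation":[[0,-40,0],[0,-80,0],[0,-120,0],[-5,-150,-20],[-10,-180,-50]],"yaw":[0,0,0,0,0],"gripper":[0,0,0,0,0]}'
```

```text
time_s: 2.6
ee_pos: [0.501, 0.1692, 0.2536]
eef_rot: [-3.14, 0.001, 1.346]
force: [0.8, -0.1, 0.5]
grip_width: 0.0236
time_s: 3.02
ee_pos: [0.5007, -0.0329, 0.2536]
eef_rot: [-3.141, 0.001, 1.346]
force: [0.9, 0.8, -0.4]
grip_width: 0.0575
time_s: 3.43
ee_pos: [0.4912, -0.2149, 0.2057]
eef_rot: [3.138, 0.003, 1.346]
force: [1.7, 0.1, 0.1]
grip_width: 0.0902
```

Run:
```python
from h import *
c=snap('top');P=pts(c)
for u,v in((142,200),(144,201),(146,202),(144,204)): print(P[v,u].round(4))
m=(P[...,2]>.165)&(P[...,2]<.23)&(P[...,1]>.15)&(P[...,1]<.45)&(P[...,0]>.45)&(P[...,0]<.75)
q=P[m]; A=np.c_[q[:,:2],np.ones(len(q))]; print(np.linalg.lstsq(A,q[:,2],rcond=None)[0], np.median(q[:,2]))
c0=dict(np.load('top.npz'))
```

```text
[0.5162 0.3079 0.1792]
[0.5135 0.3021 0.1771]
[0.5105 0.2959 0.1768]
[0.5042 0.3017 0.1768]
[0.01957795 0.0248276  0.16201197] 0.18125034091574038
```

The lid is down: the tab reads about 0.177 and the lid is level within noise. Next, descend on the jack and grip it.

```bash
python3 -m creep '{"translation":[[0,4,-35],[0,4,-75],[0,4,-115],[0,4,-145],[0,4,-168]],"yaw":[-0.01,-0.01,-0.01,-0.01,-0.01],"gripper":[0,0,0,0,0]}'
python3 -m creep '{"translation":[[0,0,0],[0,0,0],[0,0,0],[0,0,0],[0,0,0]],"yaw":[0,0,0,0,0],"gripper":[180,180,180,180,180]}' 30
python3 -m creep '{"translation":[[0,0,0],[0,0,0],[0,0,0],[0,0,0],[0,0,0]],"yaw":[0,0,0,0,0],"gripper":[180,180,180,180,180]}' 30
```

```text
time_s: 3.9
ee_pos: [0.487, -0.2131, 0.0271]
eef_rot: [-3.133, 0.001, 1.334]
force: [0.1, 0.1, -0.3]
grip_width: 0.0941
time_s: 4.32
ee_pos: [0.4878, -0.2135, 0.0288]
eef_rot: [-3.136, 0.002, 1.334]
force: [0.2, -0.4, 0.5]
grip_width: 0.0644
time_s: 4.73
ee_pos: [0.4885, -0.2137, 0.0295]
eef_rot: [-3.138, 0.002, 1.334]
force: [1.4, 0.4, 6.6]
grip_width: 0.0442
```

```bash
python3 -m creep '{"translation":[[5,10,2],[15,40,2],[25,75,2],[35,110,2],[40,140,2]],"yaw":[0,0.03,0.06,0.09,0.12],"gripper":[180,180,180,180,180]}'
python3 -m creep '{"translation":[[7,25,0],[14,50,0],[19,70,0],[19,80,0],[19,80,0]],"yaw":[0.012,0.012,0.012,0.012,0.012],"gripper":[180,180,180,180,180]}'
python3 - <<'E'
from h import *
import fit
c=snap('top'); print(ctrl.get_obs()['ee_pos'])
b=fit.jack(c,-.28,.12)
cv2.imwrite('pics/mid.png',cv2.resize(c['pixels'][130:260,130:380][...,::-1],None,fx=3.2,fy=3.2,interpolation=cv2.INTER_CUBIC))
E
```

```text
time_s: 5.15
ee_pos: [0.5283, -0.0711, 0.0308]
eef_rot: [-3.136, 0.002, 1.456]
force: [0.5, 0.3, -7.5]
grip_width: 0.044
time_s: 5.57
ee_pos: [0.5466, 0.0112, 0.03]
eef_rot: [-3.134, 0.001, 1.47]
force: [0.7, -0.0, -7.4]
grip_width: 0.0438
[0.54652836 0.0098124  0.03007948]
saddle 11 [0.5547 0.0991 0.0215] ((556.6759033203125, 100.43006896972656), (18.023454666137695, 7.089531421661377), 0.5730211734771729)
handle 212 [ 0.531  -0.1482  0.122 ] ((531.3726196289062, -148.16973876953125), (66.04305267333984, 33.397483825683594), 83.91273498535156)
cheek band 4 [ 0.6783 -0.2399  0.0524] ((678.3461303710938, -248.67630004882812), (0.6750544905662537, 62.11472702026367), 1.0205471515655518)
base 238 ((539.4774169921875, -81.01699829101562), (65.97929382324219, 76.09036254882812), 84.72966766357422)
```

View pics/mid.png

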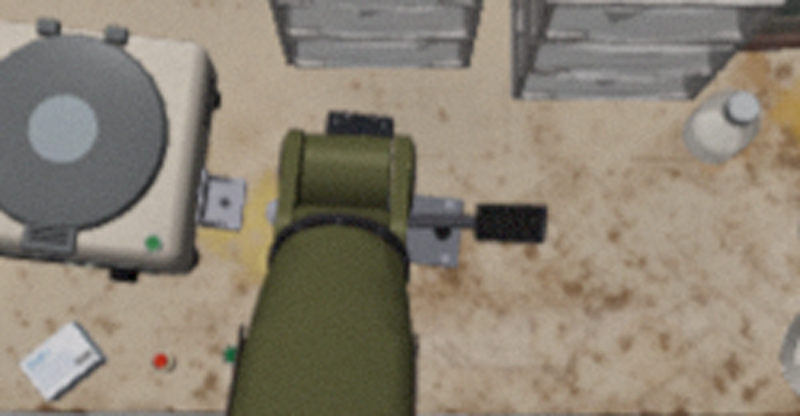

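The view shows the jack square to the bracket and held just clear of the table. Its handle is at (510,222), the bracket at (222,202), and the saddle is partly hidden at (272,212). It has 57 mm left to go along y and 6 mm along x.

```bash
python3 -m creep '{"translation":[[2,15,0],[4,35,0],[6,50,0],[6,57,-1],[6,57,-2]],"yaw":[0,0,0,0,0],"gripper":[180,180,180,180,180]}'
python3 -m creep '{"translation":[[0,0,-1],[0,0,-2],[0,0,-2],[0,0,-2],[0,0,-2]],"yaw":[0,0,0,0,0],"gripper":[180,180,180,180,180]}'
python3 - <<'E'
from h import *
import fit
c=snap('top'); print(ctrl.get_obs()['ee_pos'],ctrl.get_obs()['force'])
fit.jack(c,-.28,.12); fit.centri(c)
E
```

```text
time_s: 6.03
ee_pos: [0.5531, 0.0672, 0.0296]
eef_rot: [-3.136, 0.001, 1.469]
force: [-12.4, 9.6, 25.4]
grip_width: 0.0435
time_s: 6.45
ee_pos: [0.5532, 0.0671, 0.0296]
eef_rot: [-3.136, -0.0, 1.468]
force: [-13.6, 8.6, 22.5]
grip_width: 0.044
[0.55312065 0.06713943 0.02955478] [-13.4572313    8.72216829  22.77701702]
saddle 1 [ 0.571  -0.0442  0.0163] ((570.9775390625, -44.16679382324219), (0.0, 0.0), 0.0)
handle 211 [ 0.536  -0.0927  0.1219] ((535.21044921875, -91.28288269042969), (64.1095199584961, 33.39468765258789), 87.8111343383789)
cheek band 6 [ 0.6559 -0.1924  0.0526] ((616.24609375, -114.89537048339844), (12.393999099731445, 295.033935546875), 27.440309524536133)
base 269 ((545.3148193359375, -17.002540588378906), (68.03044891357422, 75.14297485351562), 84.38179779052734)
body rect ((606.2328491210938, 289.87896728515625), (249.068115234375, 230.86903381347656), 84.0145263671875)
bracket ((566.4488525390625, 162.88534545898438), (41.21928024291992, 7.485512733459473), 2.449617862701416) [0.5646 0.1622 0.048 ] [0.546 0.158 0.043] [0.587 0.166 0.053]
```

Origin is now (0.5528, 0.0674), about 2 mm from target. Release, rise and recheck.

```bash
python3 -m creep '{"translation":[[0,0,0],[0,0,0],[0,0,0],[0,0,0],[0,0,0]],"yaw":[0,0,0,0,0],"gripper":[60,40,0,0,0]}'
python3 -m creep '{"translation":[[0,0,0],[0,0,2],[0,0,20],[0,0,60],[0,0,100]],"yaw":[0,0,0,0,0],"gripper":[0,0,0,0,0]}'
python3 -m creep '{"translation":[[0,0,40],[0,-40,75],[0,-80,75],[0,-120,75],[0,-160,75]],"yaw":[0,0,0,0,0],"gripper":[120,255,255,255,255]}'
python3 - <<'E'
from h import *
import fit
c=snap('top')
fit.jack(c,-.28,.18); fit.centri(c)
cv2.imwrite('pics/placed.png',cv2.resize(c['pixels'][130:260,130:380][...,::-1],None,fx=3.2,fy=3.2,interpolation=cv2.INTER_CUBIC))
E
```

```text
time_s: 6.92
ee_pos: [0.5531, 0.0667, 0.0294]
eef_rot: [-3.136, -0.0, 1.468]
force: [0.2, -0.1, 0.5]
grip_width: 0.0738
time_s: 7.33
ee_pos: [0.5522, 0.0666, 0.1297]
eef_rot: [-3.133, 0.0, 1.468]
force: [0.8, 0.3, 0.1]
grip_width: 0.0943
time_s: 7.75
ee_pos: [0.5521, -0.0908, 0.2059]
eef_rot: [-3.135, 0.001, 1.469]
force: [1.6, -0.1, -0.0]
grip_width: 0.0641
saddle 6 [0.3929 0.1295 0.024 ] ((392.5863952636719, 129.76109313964844), (2.9285309314727783, 15.118145942687988), 29.240524291992188)
handle 271 [ 0.5247 -0.0875  0.4542] ((529.4227294921875, -85.20059204101562), (80.9732437133789, 33.152931213378906), 77.7303237915039)
cheek band 190 [0.544  0.092  0.0551] ((606.9342041015625, -17.993942260742188), (175.4178466796875, 499.3973083496094), 35.13618087768555)
base 409 ((556.2697143554688, 81.061767578125), (189.3844451904297, 75.8130111694336), 83.7536849975586)
body rect ((607.335205078125, 289.7108154296875), (249.561279296875, 230.63397216796875), 83.89968872070312)
bracket ((562.1126098632812, 146.85794067382812), (39.0939826965332, 55.630271911621094), 82.62129974365234) [0.5621 0.1458 0.0478] [0.533 0.126 0.04 ] [0.589 0.17  0.056]
```

View pics/placed.png

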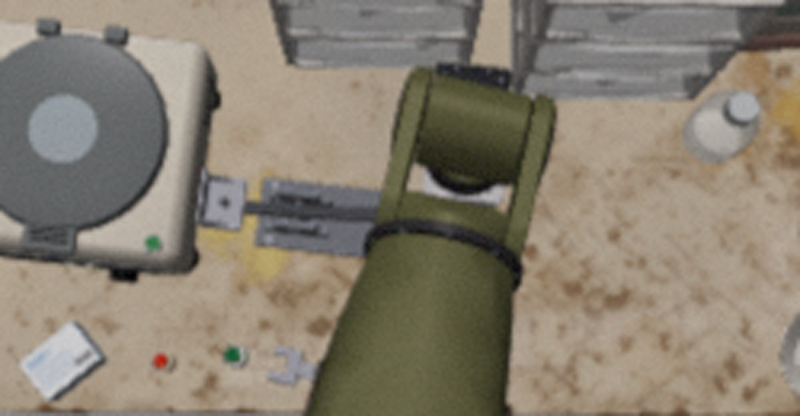

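The jack's front edge is at x≈262 px and the lever runs under the bracket at (222,202), along its middle. I check the front edge, the side edges and the cheeks in the jack's frame.

Run:
```python
from h import *
c=dict(np.load('top.npz')); R,t=c['R'],c['t']; C=-R.T@t
def ray(u,v,z):
    d=R.T@np.array([(u-c['cx'])/c['fx'],(v-c['cy'])/c['fy'],1]); return C+d*(z-C[2])/d[2]
pad=np.array([.562,.1466]); h=np.radians(84); f=np.array([np.cos(h),np.sin(h)]); l=np.array([-f[1],f[0]])
def loc(X): d=X[:2]-pad; return (d@f*1000).round(1),(d@l*1000).round(1)
P=pts(c); im=c['pixels'].astype(int)
print('expect: front edge f=-33 l=+-38; cheeks f=-101..-55')
for (x,y) in((264,178),(257,245),(275,197),(321,201),(275,228),(321,232)):
    z=.006 if x<270 else .056
    print(x,y,loc(ray(130+(x+.5)/3.2-.5,130+(y+.5)/3.2-.5,z)))
g=(im[...,0]-im[...,2]<17)
d=P[...,:2]-pad; F=d@f; L=d@l
m=g&(P[...,2]<.016)&(F<-.015)&(F>-.11)&(abs(L)<.055)
for lo in np.arange(-.03,.03,.012):
    s=F[m&(L>lo)&(L<lo+.012)]; print(round(lo,3),np.sort(s)[-3:].round(4))
s=L[m&(F<-.045)]; print('sides',np.percentile(s,[1,99]).round(4))
ch=(F<-.04)&(F>-.13)&(abs(L)<.04)&(P[...,2]>.045)&(P[...,2]<.07); print('cheeks F',np.percentile(F[ch],[1,50,99]).round(4),'L',np.percentile(L[ch],[1,99]).round(4))
```

```text
expect: front edge f=-33 l=+-38; cheeks f=-101..-55
264 178 (np.float64(-34.0), np.float64(-36.6))
257 245 (np.float64(-36.0), np.float64(37.4))
275 197 (np.float64(-53.4), np.float64(-9.5))
321 201 (np.float64(-102.0), np.float64(-10.8))
275 228 (np.float64(-57.6), np.float64(23.2))
321 232 (np.float64(-106.1), np.float64(21.9))
-0.03 [-0.0356 -0.0347 -0.0346]
-0.018 [-0.0399 -0.0364 -0.0363]
-0.006 [-0.042  -0.0393 -0.0353]
0.006 [-0.0365 -0.0358 -0.0352]
0.018 [-0.0348 -0.0344 -0.0337]
sides [-0.038   0.0362]
cheeks F [-0.1277 -0.0855 -0.0547] L [-0.0231  0.0202]
```

Placed within about 2 mm. Now the handle.

```bash
python3 -m creep '{"translation":[[-8,-1,0],[-16,-2,0],[-16,-2,-15],[-16,-2,-35],[-16,-2,-50]],"yaw":[0,0,0,0,0],"gripper":[255,255,255,255,255]}'
python3 -m creep '{"translation":[[0,0,-2],[0,0,-6],[0,-1,-12],[0,-2,-18],[-1,-3,-24]],"yaw":[0,0,0,0,0],"gripper":[255,255,255,255,255]}'
```

```text
time_s: 8.22
ee_pos: [0.5349, -0.0978, 0.1544]
eef_rot: [-3.134, 0.002, 1.466]
force: [0.3, -0.5, -0.3]
grip_width: 0.0267
time_s: 8.63
ee_pos: [0.5343, -0.1008, 0.1306]
eef_rot: [-3.135, 0.002, 1.466]
force: [1.3, 0.3, 0.9]
grip_width: 0.0003
```

```bash
python3 -m creep '{"translation":[[0,-3,-5],[0,-4,-9],[-1,-6,-14],[-1,-7,-19],[-1,-8,-23]],"yaw":[0,0,0,0,0],"gripper":[255,255,255,255,255]}'
python3 - <<'E'
from h import *
c=snap('top'); P=pts(c); im=c['pixels']
cv2.imwrite('pics/pump1.png',cv2.resize(im[130:260,130:380][...,::-1],None,fx=3.2,fy=3.2,interpolation=cv2.INTER_CUBIC))
r=(P[...,1]>.14)&(P[...,1]<.18)&(P[...,0]>.53)&(P[...,0]<.59)&(P[...,2]>.035)&(P[...,2]<.09); print('bracket z',np.median(P[r][:,2]))
q=P[(P[...,2]>.14)&(P[...,2]<.24)&(P[...,1]>.18)&(P[...,1]<.4)&(P[...,0]>.6)&(P[...,0]<.7)]
print(ctrl.get_obs()['force'],ctrl.get_obs()['ee_pos'])
E
```

```text
time_s: 9.05
ee_pos: [0.5338, -0.1091, 0.1085]
eef_rot: [-3.137, 0.002, 1.466]
force: [-4.0, 1.1, 15.2]
grip_width: 0.0005
bracket z 0.05487682431820484
[-1.61114347  1.10492489 12.20324345] [ 0.53367771 -0.1092125   0.10784925]
```

Lifting, with 12–15 N on the tool and the bracket about 7 mm up. Continue down the arc.

```bash
python3 -m creep '{"translation":[[0,-1,-5],[0,-3,-11],[0,-4,-17],[0,-5,-23],[0,-6,-29]],"yaw":[0,0,0,0,0],"gripper":[255,255,255,255,255]}'
python3 -m creep '{"translation":[[0,0,-2],[0,0,-4],[0,0,-5],[0,0,-5],[0,0,-5]],"yaw":[0,0,0,0,0],"gripper":[255,255,255,255,255]}'
```

```text
time_s: 9.52
ee_pos: [0.5338, -0.1152, 0.0797]
eef_rot: [-3.137, 0.002, 1.466]
force: [-7.9, 5.6, 15.7]
grip_width: 0.0005
time_s: 9.93
ee_pos: [0.5338, -0.1155, 0.0757]
eef_rot: [-3.137, 0.003, 1.466]
force: [-7.8, 1.2, 16.1]
grip_width: 0.0003
```

Run:
```python
from h import *
c=snap('top'); P=pts(c); im=c['pixels']
cv2.imwrite('pics/pump2.png',cv2.resize(im[110:270,105:405][...,::-1],None,fx=2.6,fy=2.6,interpolation=cv2.INTER_CUBIC))
r=(P[...,1]>.14)&(P[...,1]<.18)&(P[...,0]>.53)&(P[...,0]<.59)&(P[...,2]>.035)&(P[...,2]<.09); print('bracket z',np.median(P[r][:,2]))
pad=np.array([.562,.1466]); h=np.radians(84); f=np.array([np.cos(h),np.sin(h)]); l=np.array([-f[1],f[0]])
d=P[...,:2]-pad; F=d@f; L=d@l; i=im.astype(int)
m=(i[...,0]-i[...,2]<17)&(P[...,2]<.016)&(F<-.015)&(F>-.11)&(abs(L)<.055)
print('front',[np.sort(F[m&(L>a)&(L<a+.012)])[-2:].round(4) for a in np.arange(-.03,.03,.012)],'sides',np.percentile(L[m&(F<-.045)],[1,99]).round(4), 'z',np.median(P[m][:,2]))
o=ctrl.get_obs(); print(o['force'],o['ee_pos'],o['time_s'])
```

```text
bracket z 0.06802805336334734
front [array([-0.0354, -0.0351]), array([-0.0393, -0.0365]), array([-0.0348, -0.0346]), array([-0.0362, -0.0359]), array([-0.0344, -0.0341])] sides [-0.0375  0.0362] z 0.006914742480964952
[-6.45113888  1.8416746  16.23060775] [ 0.53378242 -0.11557165  0.07578098] 9.9833
```

View pics/pump2.png

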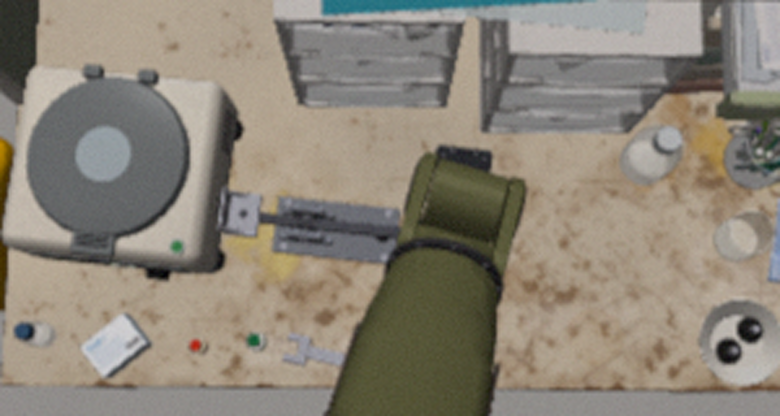

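The machine is up: the bracket is about 20 mm higher, the jack plate hasn't shifted, and the bystanders look unmoved. A last settle, then hand in.

```bash
python3 -m creep '{"translation":[[0,0,-2],[0,0,-2],[0,0,-2],[0,0,-2],[0,0,-2]],"yaw":[0,0,0,0,0],"gripper":[255,255,255,255,255]}'
python3 - <<'E'
from h import *
o=ctrl.get_obs(); print(o['force'],o['ee_pos'],abs(o['joint_vel']).max()); print(ctrl.hand_in())
o=ctrl.get_obs(); print(o['force'],o['ee_pos'],o['time_s'])
E
```

```text
time_s: 10.4
ee_pos: [0.5338, -0.1157, 0.0748]
eef_rot: [-3.137, 0.003, 1.466]
force: [-7.5, 2.6, 16.2]
grip_width: 0.0005
[-7.50789715  2.62329521 16.23479986] [ 0.53380178 -0.1156634   0.07480294] 0.0007719232588945361
the job is handed in; nothing more can be done
None
the job is handed in; nothing more can be done
```

I shut the lid, slid the jack in square under the lift pad, and pumped the handle down. The job was handed in at 10.4 s of the 61 s allowed, with the arm still holding the handle. The hand-in gave no verdict.

- **Lid:** I pressed it to a hard stop at 27 N. The tab then read about 177 mm up in the camera, against 175 mm nominal. I did not measure the lid again after the lift, but it looked shut in the last picture.
- **Jack position:** the base plate's front edge and sides were within about 2–3 mm of the ideal position, both before and after the lift. The plate stayed flat. The saddle itself was hidden under the bracket, so I worked out its centring from the plate.
- **Machine raised:** the bracket rose about 20 mm, which is roughly 0.08 rad. The handle is at about 0.37 rad by geometry, with 16 N steady on it and the arm still.
- **Bystanders:** the ones visible in the last picture look unmoved. I judged this by eye and did not measure it.

One reading I did not explain is a small sideways force of about 7 N on the tool at the end, probably friction on the handle pad.

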